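# Free-running check of a serving turntable

### The job

Check that the loaded serving turntable on the kitchen worktop runs freely: take it by its upright knob, send it round at about one turn every six seconds (either way) and let go. While it coasts by itself, keep your open fingers around the knob, going along with it centred and without touching, for at least five seconds without a break while it is still clearly turning. Then catch the knob, bring the turntable gently to a standstill and let go, with both jars still standing on it and nothing else disturbed; never touch the jars or let the turntable race.

Things in the scene. Friction and masses are not known exactly. Their poses are not given: they have to be found in the camera images.
- stand: fixed steel foot of the turntable, 190 mm across, 25 mm high; origin at the centre of its underside on the worktop, so the turntable's vertical axis of rotation passes through it. The origin stays fixed in a run. Solid round wooden tray on top: 310 mm across, upper face 43 mm above the worktop, rim lip 8 mm higher (top 51 mm)
- tray (a joint): rotation of the tray about the vertical axis, rad, 0 at the start, positive counter-clockwise from above; turns freely all round. Low-friction ball bearing: tray 1.2 kg nominal, with the jars about 0.022 kg m2 in all, damping 0.001 N m s/rad, dry friction 0.0008 N m, so once let go it coasts, losing half its speed in about 7 s nominal
- knob_top (a point): centre of the top face of the knob: a smooth white upright ceramic post on the tray near its rim, 30 mm in diameter, 70 mm high above the tray's upper face (top 113 mm above the worktop), with a flat steel collar 38 mm wide and 6 mm high at its foot. Its axis is 118 mm from the turntable's axis and goes round with the tray; it also spins freely on its own pin. Take it from above
- jar_a: loose closed white jar with a steel cap, 72 mm across, 95 mm high, 0.35 kg nominal, standing on the tray on the side away from the knob, about 86 mm from the axis; origin at the centre of its underside
- jar_b: the second, equal jar standing on the tray; origin at the centre of its underside
- tumbler_a: bystander: glass tumbler, 72 mm across, 110 mm high, on the worktop to the left; origin at the centre of its underside
- tumbler_b: bystander: equal glass tumbler further left; origin at the centre of its underside
- cake_stand: bystander: small white footed cake stand, 120 mm across, 80 mm high, on the worktop to the right; origin at the centre of its underside
Things that resemble listed ones, but are neither listed nor needed, are in the scene too. Leave any pink look-alike of the jar_a alone.

How it is judged:
On the way, in this order (a step that is already met when the one before it is completed fails the run):
1. the turntable has been set turning by hand at 0.7 rad/s or more ((velocity of joint tray above 0.7 rad/s or velocity of joint tray below -0.7 rad/s) and contact force between the fingers and stand above 0.3 N).
2. for 5 s on end it coasts above 0.3 rad/s untouched, the TCP within 20 mm of the knob axis, 40 mm below to 10 mm above its top ((velocity of joint tray above 0.3 rad/s or velocity of joint tray below -0.3 rad/s) and contact force between each of the fingers, the arm and stand below 0.3 N and horizontal distance between the grasp point and knob_top below 0.02 m and z of the grasp point in the frame of stand between 0.073 and 0.123 m), for 5 s.
3. the fingers have caught the turntable and brought it to a standstill (velocity of joint tray between -0.06 and 0.06 rad/s and contact force between the fingers and stand above 0.5 N), for 0.2 s.
At the end, for the whole second after the job is handed in: The turntable is released and stands still (under 0.04 rad/s), both jars stand upright (within 0.1 rad) on the tray within 125 mm of its axis and at rest, and the tumblers and the cake stand are upright and within 20 mm of where they stood (velocity of joint tray between -0.04 and 0.04 rad/s and angle between each of jar_a, jar_b, tumbler_a, tumbler_b, cake_stand's own z axis and vertical below 0.1 rad and height (world z) of jar_a between 0.038 and 0.05 m and horizontal distance between each of jar_a, jar_b and stand below 0.125 m and height (world z) of jar_b between 0.038 and 0.05 m and contact force between the fingers and stand below 0.1 N and linear speed of each of jar_a, jar_b below 0.03 m/s and distance of each of tumbler_a, tumbler_b, cake_stand from where it was at the start of the episode below 0.02 m); the robot touches nothing.
It fails at once if the turntable races (over 3 rad/s) (velocity of joint tray above 3 rad/s or velocity of joint tray below -3 rad/s).
It fails at once if a jar tips (over 0.25 rad) (angle between any of jar_a, jar_b's own z axis and vertical above 0.25 rad).
It fails at once if the robot touches a jar (over 1 N) (contact force between any of the fingers, the arm and jar_a above 1 N or contact force between any of the fingers, the arm and jar_b above 1 N).
It fails at once if a bystander is pushed more than 20 mm or tipped (distance of any of tumbler_a, tumbler_b, cake_stand from where it was at the start of the episode above 0.02 m or angle between any of tumbler_a, tumbler_b, cake_stand's own z axis and vertical above 0.25 rad).
It also fails if it takes over 50 s, if anything falls off the work surface, if the arm or the gripper's body presses on something with over 40 N, if the wrist force passes 120 N, or if a joint passes its speed limit or range.

### The arm

A 6-joint arm with a two-finger parallel gripper is mounted at the origin on the work surface. World frame = base frame: x ahead of the robot, y to its left, z up, the work surface at z = 0. Lengths are in m, angles in rad, forces in N, time in s.
With the tool pointing down it reaches from about 0.25 to 0.725 m from the base axis. Payload 4 kg.
Tool frame: the origin (TCP) lies between the finger pads, 19 mm behind the fingertips; this is the grasp point; z points along the fingers, y is the line along which they close (so a half turn about z gives the same grasp; the last joint's range is limited). The gripper opens to 85 mm and grips with 20 to 120 N. Pads are 22 mm wide; open, the fingers measure 114 mm over their backs; the gripper's body (76 mm by 85 mm) begins 54 mm behind the grasp point. The pads swing forward as they close: fully open they stand 13 mm farther back than shut.
Start: joints at [1.17, 0.241, 0.005, 1.335, 0, 1.571], TCP at [0.195, 0.46, 0.25] pointing down, gripper open.
Joint ranges: [-2.72, 2.72], [-1.05, 1.87], [-1.09, 1.28], [-1.99, 2.15], [-1.42, 1.44], [-3.14, 3.14]. Speed limits (rad/s): [2.79, 2.79, 3.14, 3.14, 3.14, 3.14].

### API

Orientations are given as a unit quaternion [x, y, z, w].
In Python, from workcell import bot gives the robot as it stands.
- The arm moves only by the shell command python3 -m creep 'ROWS'. ROWS is JSON, one flat list of numbers, 5 for each row, row after row: the shift along the world's x, y, z in m, then the turn about the world's z in rad, then the finger opening in m, from 0 to 0.0854. In form: [x, y, z, twist, claw, x, y, z, twist, claw, ...]. A call has 1 to 10 rows; each row is the pose to reach, as a shift and turn from the pose commanded when the call began; what a row does not reach only later rows make up. A row lasts 1/12 s, in which the tool goes at most 41.7 mm and 7.16 degrees, less where a joint would pass 70% of its speed; a pose out of reach is approached as far as the arm can. A call with a gripper value outside its range is refused whole. The fingers move at their own pace and stop on an object; the grip force is fixed at half the most. Time passes only in rows, so rows that repeat a pose let the fingers close. It gives the time, the measured TCP pose, the force, the opening and the grip force at its end, in the units of the state.
- bot.get_obs(): the state, without advancing time (a new reading comes with each control period).
- bot.camera(name): name is "scene" or "top" or "wrist"; returns a dict with "pixels" (420x560x3 uint8, red, green, blue), "camera_matrix" (3x3 intrinsics, pixels), "dist_coeffs" ([k1, k2, p1, p2, k3] as OpenCV has them; the pictures are not rectified), "extrinsics" (4x4, takes a point from world to camera coordinates); the wrist camera has in their place "T_tool_cam" (4x4, takes a point from camera to tool coordinates, whose origin is the TCP and whose axes are the flange's). Camera axes: x right, y down, z forward; pixel columns grow to the right and rows downward; lengths in m; the calibration is good to about 2 mm. A picture is of the moment at which its call begins: read the wrist's pose just before it. There is no depth.
- bot.job_done(): hands the job in; it is judged then, once.
Trained networks look in the newest picture that a camera, given by its name, has taken for a name from the list of things; names that differ only in an ending like _2 or _b are one class to them, and where a whole thing is asked for, a point or a joint stands for the part that bears it (a point fixed in the world has none). Each returns a list of dicts, best first, with "score" (0 to 1); they miss things now and then, are a little off and sometimes report something else, mostly with a low value. They report only what shows in the picture. A call takes as long as a camera call. They do not tell look-alikes from the thing itself.
- bot.look_for(camera, thing): "centre" ([column, row] as shares, 0 to 1, of the picture: columns of its width, rows of its height, amid what is visible of it).
- bot.place_of(camera, thing): "centre" ([column, row] as shares, 0 to 1, of the picture: columns of its width, rows of its height: a listed point, or the origin of a listed thing).
The state is a dict: "clock": time; "joint_pos": joint angles; "joint_vel": joint speeds; "tau": joint torques, N m; "eef_pos": TCP position; "tool_rot": TCP orientation; "ft_force": force on the tool from outside, world axes, zero at the start; "ft_torque": the same for the moment, N m; "grip_width": finger opening in m; "grasp_force": force on a finger pad.
Only numpy, scipy, OpenCV 4.12 (cv2) and the standard library are available. Lean on these libraries where they do the work, as an engineer would, in place of code of your own. Each camera call takes 0.05 s, during which the arm holds its last target. There are 200 camera calls.

## Working session

There is one attempt and no reset: what is moved stays moved. The work goes in short steps, Python scripts to look and compute and a shell command to move; the robot and the scene stay as the last step left them, time stands still between calls to the robot, and variables do not carry over. Pictures are saved under pics/ and viewed, at most 10 in all, crops included, and the job is handed in when it is done.

```bash
mkdir -p pics
cat > h.py <<'E'
import numpy as np, cv2
from workcell import bot
def ray(c,sh,name):
    px=np.array([[sh[0]*560,sh[1]*420]],float).reshape(1,1,2)
    u=cv2.undistortPoints(px,np.array(c["camera_matrix"]),np.array(c["dist_coeffs"])).ravel()
    if name=="wrist": raise ValueError
    E=np.array(c["extrinsics"]);R=E[:3,:3];t=E[:3,3]
    return -R.T@t, R.T@np.array([u[0],u[1],1])
def onz(c,sh,z,name="top"):
    o,d=ray(c,sh,name); return o+d*(z-o[2])/d[2]
E
python3 - <<'E'
from h import *
o=bot.get_obs();print({k:np.round(v,3) for k,v in o.items()})
Z=dict(stand=0,knob_top=.113,jar_a=.043,tumbler_a=0,cake_stand=0)
for n in("top","scene"):
    c=bot.camera(n);cv2.imwrite(f"pics/{n}0.png",c["pixels"][...,::-1])
    for k,z in Z.items():
        for r in bot.place_of(n,k)[:4]: print(n,k,round(r["score"],2),np.round(np.array(r["centre"])*[560,420]),np.round(onz(c,r["centre"],z),4))
print(bot.get_obs()["clock"])
E
```

```text
{'clock': np.float64(0.0), 'joint_pos': array([1.17 , 0.241, 0.004, 1.335, 0.   , 1.571]), 'joint_vel': array([ 0.001,  0.   ,  0.   ,  0.001, -0.   ,  0.   ]), 'tau': array([-0.0000e+00, -3.7232e+01,  2.5241e+01,  1.7000e-02, -0.0000e+00,
        0.0000e+00]), 'eef_pos': array([0.195, 0.46 , 0.249]), 'tool_rot': array([ 0.199,  0.98 , -0.001, -0.   ]), 'ft_force': array([ 0.422, -0.028, -0.089]), 'ft_torque': array([-0.04 , -0.007,  0.011]), 'grasp_force': np.float64(0.0), 'grip_width': np.float64(0.086)}
top stand 0.85 [265. 201.] [ 0.5545  0.0708 -0.    ]
top knob_top 0.81 [288. 159.] [0.6607 0.0023 0.113 ]
top jar_a 0.96 [235. 196.] [0.5632 0.1587 0.043 ]
top jar_a 0.96 [273. 220.] [0.4922 0.0444 0.043 ]
top jar_a 0.93 [169. 230.] [0.456  0.3529 0.043 ]
top jar_a 0.6 [172. 275.] [0.3242 0.3413 0.043 ]
top tumbler_a 0.89 [130. 238.] [0.4313 0.4851 0.    ]
top tumbler_a 0.76 [166. 195.] [0.5685 0.3804 0.    ]
top tumbler_a 0.72 [288. 162.] [ 6.785e-01 -4.000e-04  0.000e+00]
top cake_stand 0.96 [425. 219.] [ 0.5055 -0.4245  0.    ]
scene stand 0.71 [287. 249.] [0.5677 0.0675 0.    ]
scene knob_top 0.68 [251. 240.] [ 0.6585 -0.0049  0.113 ]
scene jar_a 0.76 [401. 235.] [0.5002 0.3662 0.043 ]
scene jar_a 0.75 [319. 239.] [0.5558 0.1531 0.043 ]
scene jar_a 0.73 [281. 214.] [0.4795 0.034  0.043 ]
scene jar_a 0.67 [391. 199.] [0.3599 0.3369 0.043 ]
scene tumbler_a 0.95 [409. 261.] [0.5513 0.3975 0.    ]
scene tumbler_a 0.79 [445. 238.] [0.4442 0.4977 0.    ]
scene cake_stand 0.68 [130. 208.] [ 0.4949 -0.4281  0.    ]
0.6
```

View pics/top0.png

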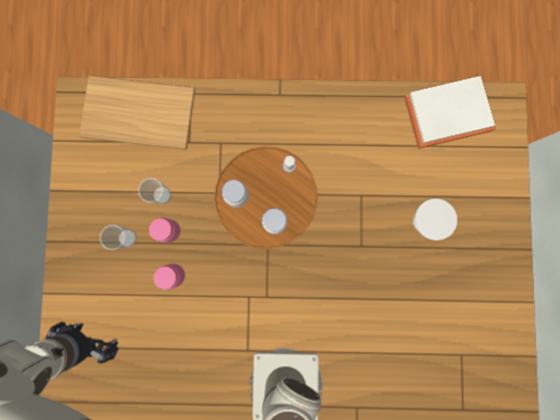

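View pics/scene0.png

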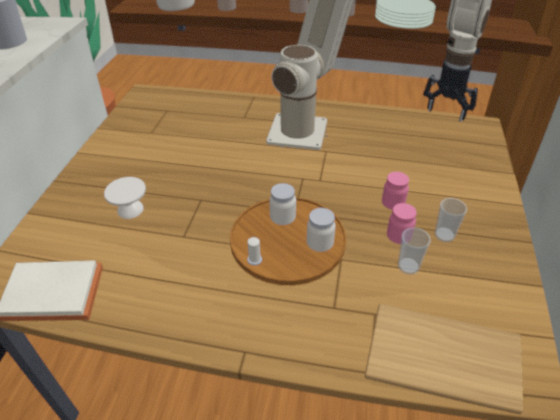

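The top view shows the tray centred near pixel (266,198), the knob at (289,161), the jars at (234,193) and (273,221), and the tumblers, the cake stand and two pink look-alikes clear of it. The scene view agrees. I'll move above the knob first.

```bash
python3 -m creep '[0.23,-0.23,0,-0.6,0.085, 0.23,-0.23,0,-0.6,0.085, 0.23,-0.23,0,-0.6,0.085, 0.40,-0.42,0,-1.17,0.085, 0.465,-0.46,0,-1.17,0.085, 0.465,-0.46,0,-1.17,0.085, 0.465,-0.46,0,-1.17,0.085, 0.465,-0.46,0,-1.17,0.085, 0.465,-0.46,0,-1.17,0.085, 0.465,-0.46,0,-1.17,0.085]'
python3 -m creep '[0,0,0,0,0.085,0,0,0,0,0.085]'
cat >> h.py <<'E'
from scipy.spatial.transform import Rotation as Ro
def wknob(n=1,z=.113,thing="knob_top",show=None):
    "knob xy in world from wrist camera"
    out=[]
    for i in range(n):
        o=bot.get_obs();c=bot.camera("wrist")
        if show: cv2.imwrite(show,c["pixels"][...,::-1])
        T=np.eye(4);T[:3,:3]=Ro.from_quat(o["tool_rot"]).as_matrix();T[:3,3]=o["eef_pos"]
        M=T@np.array(c["T_tool_cam"])
        for r in bot.place_of("wrist",thing)[:3]:
            u=cv2.undistortPoints((np.array(r["centre"])*[560,420]).reshape(1,1,2),np.array(c["camera_matrix"]),np.array(c["dist_coeffs"])).ravel()
            d=M[:3,:3]@[u[0],u[1],1];p=M[:3,3]+d*(z-M[2,3])/d[2]
            out.append((round(o["clock"],3),round(r["score"],2),*np.round(p[:2],4),*np.round(np.array(r["centre"])*[560,420])))
    return out
E
python3 - <<'E'
from h import *
o=bot.get_obs();print(o["clock"],o["eef_pos"],o["joint_pos"])
for l in wknob(2,show="pics/w1.png"): print(l)
for l in wknob(1,z=0,thing="stand"): print("stand",l)
for l in wknob(1,z=.043,thing="jar_a"): print("jar",l)
# tray rim from the first top picture, points on z=.051
im=cv2.imread("pics/top0.png");c=bot.camera("top")
g=cv2.GaussianBlur(cv2.cvtColor(im,cv2.COLOR_BGR2LAB),(3,3),0).astype(float)
from scipy.optimize import least_squares
E=np.array(c["extrinsics"]);K=np.array(c["camera_matrix"]);D=np.array(c["dist_coeffs"])
a=np.linspace(0,2*np.pi,180,endpoint=False)
def ring(p,r,z):
    P=np.c_[p[0]+r*np.cos(a),p[1]+r*np.sin(a),0*a+z]
    q=cv2.projectPoints(P,cv2.Rodrigues(E[:3,:3])[0],E[:3,3],K,D)[0].reshape(-1,2).astype(np.float32)
    return np.stack([cv2.remap(g[...,k].astype(np.float32),q[:,:1],q[:,1:],1).ravel() for k in range(3)],1)
best=max(((np.median(np.linalg.norm(ring((x,y),.150,.051)-ring((x,y),.160,.051),axis=1))),x,y) for x in np.arange(.53,.59,.001) for y in np.arange(.04,.10,.001))
print(best)
E
```

```text
clock: 1.43
eef_pos: [0.4917, 0.1649, 0.2503]
tool_rot: [0.709, 0.705, 0.0, 0.0]
ft_force: [0.0, 0.3, -0.7]
grip_width: 0.0848
grasp_force: 0.0
clock: 1.6
eef_pos: [0.4918, 0.1647, 0.2496]
tool_rot: [0.709, 0.706, -0.0, -0.0]
ft_force: [0.3, -0.0, 0.1]
grip_width: 0.0848
grasp_force: 0.0
1.6 [0.4917708  0.16468891 0.24959615] [3.23062197e-01 2.78099599e-01 5.38162069e-02 1.34699634e+00
 1.60823530e-04 1.89824839e+00]
(1.6, 0.28, np.float64(0.489), np.float64(0.0832), np.float64(276.0), np.float64(284.0))
stand (1.8, 0.88, np.float64(0.5647), np.float64(0.0678), np.float64(337.0), np.float64(248.0))
jar (1.9, 0.96, np.float64(0.3457), np.float64(0.3367), np.float64(121.0), np.float64(0.0))
jar (1.9, 0.62, np.float64(0.5632), np.float64(0.151), np.float64(347.0), np.float64(196.0))
jar (1.9, 0.6, np.float64(0.4856), np.float64(0.0392), np.float64(275.0), np.float64(285.0))
(np.float32(20.18552), np.float64(0.559), np.float64(0.06700000000000003))
```

View pics/w1.png

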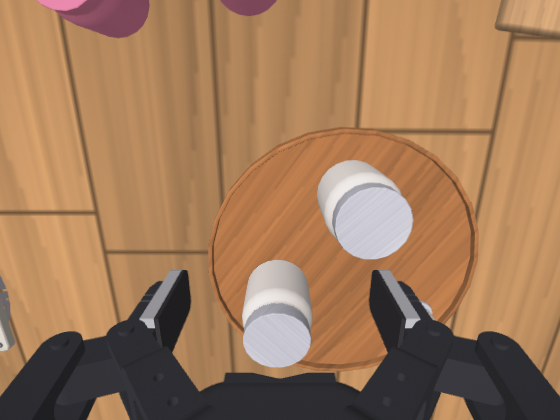

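The wrist view shows both jars upright, at (372,215) and (277,320). The tray rim is clear, and the knob is just hidden by the right finger at (425,310). I'll carry on over to the knob.

```bash
python3 -m creep '[0.168,-0.165,0,0,0.085, 0.168,-0.165,0,0,0.085, 0.168,-0.165,0,0,0.085, 0.168,-0.165,0,0,0.085, 0.168,-0.165,0,0,0.085, 0.168,-0.165,-0.04,0,0.085, 0.168,-0.165,-0.08,0,0.085, 0.168,-0.165,-0.08,0,0.085,0.168,-0.165,-0.08,0,0.085]'
python3 - <<'E'
from h import *
print(bot.get_obs()["eef_pos"])
for l in wknob(3,show="pics/w2.png"): print(l)
E
```

```text
clock: 2.8
eef_pos: [0.6557, 0.0017, 0.166]
tool_rot: [0.707, 0.707, -0.003, -0.003]
ft_force: [-0.7, 0.7, 0.3]
grip_width: 0.0849
grasp_force: 0.0
[0.6557228  0.00172741 0.16600373]
(2.8, 0.7, np.float64(0.6586), np.float64(0.0002), np.float64(284.0), np.float64(245.0))
(2.9, 0.59, np.float64(0.6572), np.float64(-0.0002), np.float64(275.0), np.float64(243.0))
(3.0, 0.85, np.float64(0.6601), np.float64(-0.0011), np.float64(278.0), np.float64(243.0))
```

View pics/w2.png

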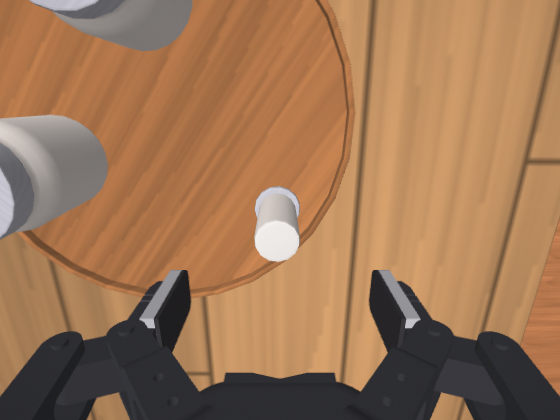

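The knob top is at (277,243), centred between the fingers, with the jars well off to the left. I'll descend and close.

```bash
python3 -m creep '[0,0,-0.035,0,0.085, 0,0,-0.070,0,0.085, 0,0,-0.072,0,0.085, 0,0,-0.072,0,0.06, 0,0,-0.072,0,0.03,0,0,-0.072,0,0.02,0,0,-0.072,0,0.02,0,0,-0.072,0,0.02,0,0,-0.072,0,0.02]'
python3 - <<'E'
from h import *
for l in wknob(2,show="pics/w3.png"): print(l)
o=bot.get_obs();print(o["clock"],o["eef_pos"],o["ft_force"],o["grip_width"],o["joint_pos"])
E
```

```text
clock: 3.85
eef_pos: [0.6595, 0.0021, 0.1008]
tool_rot: [0.707, 0.707, 0.002, 0.001]
ft_force: [-2.2, 1.3, 6.5]
grip_width: 0.0285
grasp_force: 59.3
(3.85, 0.78, np.float64(0.6604), np.float64(0.0014), np.float64(280.0), np.float64(311.0))
(3.95, 0.91, np.float64(0.6602), np.float64(0.0009), np.float64(280.0), np.float64(312.0))
(3.95, 0.37, np.float64(0.6122), np.float64(0.0755), np.float64(139.0), np.float64(128.0))
4.05 [0.65945567 0.0020574  0.10076759] [-1.72078006  0.80802139  6.00401052] 0.028269841507753746 [2.74986147e-03 6.43290900e-01 2.33958405e-01 1.15806577e+00
 8.56687900e-04 1.57326059e+00]
```

View pics/w3.png

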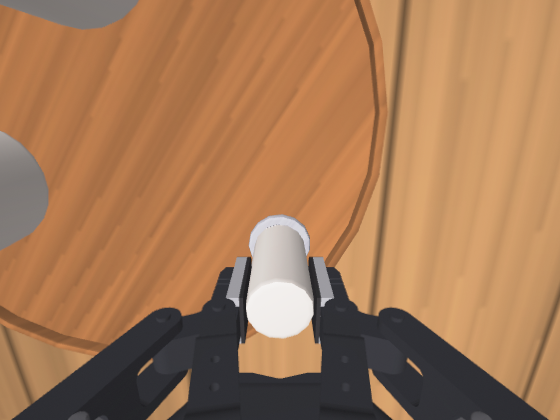

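Gripped cleanly: the knob top is at (280,312), midway between the pads. Next I'll work out the arc.

```bash
cat >> h.py <<'E'
C=np.array([.5615,.067]);R=.118
def arc(phi0,dphi,start=None):
    "shifts from the point at phi0 (or start) for angles phi0+dphi, mm"
    s=C+R*np.array([np.cos(phi0),np.sin(phi0)]) if start is None else np.array(start)
    for d in dphi: print(round(phi0+d,3),np.round((C+R*np.array([np.cos(phi0+d),np.sin(phi0+d)])-s)*1e3,1))
E
python3 - <<'E'
from h import *
t=np.arange(1,11)/12
arc(-.592,.35*t**2)
print()
arc(-.592+.243,.583*t+.35*t**2)
E
```

```text
-0.59 [0.2 0.2]
-0.582 [0.6 1. ]
-0.57 [1.4 2.2]
-0.553 [2.5 3.9]
-0.531 [3.8 6.1]
-0.504 [5.4 8.8]
-0.473 [ 7.1 12.1]
-0.436 [ 9. 16.]
-0.395 [11.  20.4]
-0.349 [13.  25.5]

-0.298 [1.9 5.7]
-0.242 [ 3.7 12.1]
-0.181 [ 5.2 19.1]
-0.116 [ 6.3 26.7]
-0.045 [ 7. 35.]
0.03 [ 7.1 43.9]
0.11 [ 6.4 53.3]
0.195 [ 4.9 63.2]
0.285 [ 2.3 73.5]
0.38 [-1.3 84.1]
```

```bash
python3 -m creep '[0.0002,0.0002,0,0,0.02, 0.0006,0.001,0,0,0.02, 0.0014,0.0022,0,0,0.02, 0.0025,0.004,0,0,0.02, 0.004,0.006,0,0,0.02, 0.0055,0.009,0,0,0.02, 0.007,0.012,0,0,0.02, 0.009,0.016,0,0,0.02, 0.011,0.0205,0,0,0.02, 0.013,0.0255,0,0,0.02]'
python3 - <<'E'
from h import *
o=bot.get_obs();print(o["clock"],o["eef_pos"],o["ft_force"],o["joint_vel"])
E
```

```text
clock: 4.88
eef_pos: [0.6726, 0.0274, 0.1008]
tool_rot: [0.707, 0.707, 0.001, 0.001]
ft_force: [-0.7, 0.2, 5.1]
grip_width: 0.0286
grasp_force: 59.3
4.8833 [0.67264241 0.02736237 0.10078959] [-0.68918     0.24536082  5.14501476] [ 0.08988404  0.05238931  0.09603663  0.04659929 -0.00029161  0.08625186]
```

```bash
python3 -m creep '[0.002,0.0057,0,0,0.02, 0.0037,0.012,0,0,0.02, 0.0052,0.019,0,0,0.02, 0.0063,0.0267,0,0,0.02, 0.007,0.035,0,0,0.02, 0.007,0.044,0,0,0.02, 0.0064,0.0533,0,0,0.02, 0.005,0.0632,0,0,0.02, 0.0023,0.0735,0,0,0.02, -0.0013,0.084,0,0,0.02]'
python3 - <<'E'
from h import *
o=bot.get_obs();print(o["clock"],o["eef_pos"],o["ft_force"],o["joint_vel"])
p=o["eef_pos"][:2]-C;print(np.hypot(*p),np.arctan2(p[1],p[0]))
t=np.arange(1,11)/12
arc(.38,np.r_[1.12*t])
E
```

```text
clock: 5.72
eef_pos: [0.6721, 0.1118, 0.1008]
tool_rot: [0.707, 0.707, 0.002, 0.002]
ft_force: [-0.5, 0.5, 6.2]
grip_width: 0.0287
grasp_force: 59.3
5.7167 [0.67212485 0.11179949 0.10079419] [-0.53571249  0.47254344  6.18436998] [ 0.19496365 -0.0479505  -0.09137803 -0.03687083  0.00309663  0.19054997]
0.11935179683403732 0.38478148850865734
0.473 [-4.6 10. ]
0.567 [-10.   19.6]
0.66 [-16.4  28.6]
0.753 [-23.5  37. ]
0.847 [-31.4  44.6]
0.94 [-40.   51.5]
1.033 [-49.2  57.6]
1.127 [-58.9  62.8]
1.22 [-69.  67.]
1.313 [-79.5  70.3]
```

```bash
python3 -m creep '[-0.0046,0.010,0,0,0.02, -0.010,0.0196,0,0,0.02, -0.0164,0.0286,0,0,0.085, -0.0235,0.037,0,0,0.085, -0.0314,0.0446,0,0,0.085, -0.040,0.0515,0,0,0.085, -0.049,0.0575,0,0,0.085, -0.0585,0.0625,0,0,0.085, -0.0685,0.0667,0,0,0.085, -0.079,0.070,0,0,0.085]'
cat >> h.py <<'E'
def track(w,n=10,cmd=None,look=True):
    "where the knob is now; next rows from the held command"
    o=bot.get_obs();k=wknob(1)[:1] if look else []
    now=bot.get_obs()["clock"]
    e=o["eef_pos"][:2]-C;pe=np.arctan2(e[1],e[0])%(2*np.pi)
    print("clk",o["clock"],"tcp",o["eef_pos"].round(4),"phi",round(pe,3),"r",round(np.hypot(*e),4),"w",o["grip_width"].round(3),"F",o["ft_force"].round(1))
    print(k)
    if k:
        q=np.array(k[0][2:4])-C;pk=np.arctan2(q[1],q[0])%(2*np.pi);print("knob phi",round(pk,3),"r",round(np.hypot(*q),4),"off",(q-e).round(4))
    else: pk=pe
    t=now-o["clock"]+np.arange(1,n+1)/12
    print("now",now);arc(pk,w*t-.04*t**2,start=o["eef_pos"][:2] if cmd is None else cmd)
E
python3 - <<'E'
from h import *
track(1.10)
E
```

```text
clock: 6.55
eef_pos: [0.5901, 0.1815, 0.0978]
tool_rot: [0.707, 0.707, -0.0, -0.0]
ft_force: [-0.4, 0.4, 0.7]
grip_width: 0.0849
grasp_force: 0.0Traceback (most recent call last):
  File "<stdin>", line 2, in <module>
  File "h.py", line 35, in track
    print("clk",o["clock"],"tcp",o["eef_pos"].round(4),"phi",round(pe,3),"r",round(np.hypot(*e),4),"w",o["grip_width"].round(3),"F",o["ft_force"].round(1))
                                                                                                       ^^^^^^^^^^^^^^^^^^^^^
AttributeError: 'float' object has no attribute 'round'
```

```bash
sed -i 's/o\["grip_width"\].round(3)/round(o["grip_width"],3)/' h.py
python3 - <<'E'
from h import *
o=bot.get_obs();print(o["clock"],o["eef_pos"])
t=o["clock"]-6.55+np.arange(1,11)/12
arc(1.313,1.09*t-.04*t**2)
E
```

```text
6.65 [0.58903304 0.18159737 0.09784797]
1.511 [-23.1   3.7]
1.601 [-33.6   3.8]
1.69 [-44.1   3.1]
1.778 [-54.3   1.4]
1.865 [-64.4  -1.2]
1.953 [-74.1  -4.6]
2.039 [-83.4  -8.8]
2.125 [-92.2 -13.8]
2.211 [-100.5  -19.4]
2.295 [-108.3  -25.8]
```

```bash
python3 -m creep '[-0.023,0.0037,0,0,0.085, -0.0336,0.0038,0,0,0.085, -0.044,0.003,0,0,0.085, -0.0543,0.0014,0,0,0.085, -0.0644,-0.0012,0,0,0.085, -0.074,-0.0046,0,0,0.085, -0.0834,-0.0088,0,0,0.085, -0.092,-0.0138,0,0,0.085, -0.1005,-0.0194,0,0,0.085, -0.113,-0.030,0,0,0.085]'
python3 - <<'E'
from h import *
track(1.03)
E
```

```text
clock: 7.48
eef_pos: [0.479, 0.1513, 0.0983]
tool_rot: [0.707, 0.707, 0.001, 0.0]
ft_force: [-0.7, 0.0, -0.6]
grip_width: 0.0851
grasp_force: 0.0
clk 7.4833 tcp [0.479  0.1513 0.0983] phi 2.345 r 0.118 w 0.085 F [-0.7  0.  -0.6]
[(7.483, 0.79, np.float64(0.4855), np.float64(0.1569), np.float64(294.0), np.float64(302.0))]
knob phi 2.273 r 0.1177 off [0.0065 0.0056]
now 7.5833
2.46 [ -9.1 -10. ]
2.544 [-15.1 -18. ]
2.628 [-20.3 -26.4]
2.711 [-24.7 -35.1]
2.794 [-28.4 -44.1]
2.876 [-31.4 -53.4]
2.958 [-33.5 -62.7]
3.039 [-34.9 -72.2]
3.119 [-35.5 -81.7]
3.199 [-35.3 -91.1]
```

```bash
python3 -m creep '[-0.009,-0.010,0,0,0.085, -0.015,-0.018,0,0,0.085, -0.0203,-0.0264,0,0,0.085, -0.0247,-0.035,0,0,0.085, -0.0284,-0.044,0,0,0.085, -0.0314,-0.0534,0,0,0.085, -0.0335,-0.0627,0,0,0.085, -0.035,-0.072,0,0,0.085, -0.0355,-0.0817,0,0,0.085, -0.035,-0.097,0,0,0.085]'
python3 - <<'E'
from h import *
track(.96)
E
```

```text
clock: 8.42
eef_pos: [0.4433, 0.0536, 0.0981]
tool_rot: [0.707, 0.707, 0.0, -0.0]
ft_force: [-0.0, -0.0, -0.1]
grip_width: 0.0851
grasp_force: 0.0
clk 8.4167 tcp [0.4433 0.0536 0.0981] phi 3.255 r 0.119 w 0.085 F [-0.  -0.  -0.1]
[(8.417, 0.7, np.float64(0.4444), np.float64(0.0633), np.float64(280.0), np.float64(293.0))]
knob phi 3.173 r 0.1172 off [0.0011 0.0097]
now 8.5167
3.348 [  2.7 -10.7]
3.426 [  5.  -19.7]
3.504 [  7.9 -28.4]
3.582 [ 11.5 -36.8]
3.659 [ 15.7 -44.9]
3.735 [ 20.4 -52.5]
3.811 [ 25.7 -59.7]
3.886 [ 31.4 -66.5]
3.96 [ 37.6 -72.7]
4.034 [ 44.2 -78.5]
```

```bash
python3 -m creep '[0.0026,-0.0105,0,0,0.085, 0.005,-0.0193,0,0,0.085, 0.0077,-0.028,0,0,0.085, 0.0112,-0.036,0,0,0.085, 0.0152,-0.044,0,0,0.085, 0.0198,-0.0515,0,0,0.085, 0.025,-0.0585,0,0,0.085, 0.0305,-0.0652,0,0,0.085, 0.0365,-0.0715,0,0,0.085, 0.0455,-0.0795,0,0,0.085]'
python3 - <<'E'
from h import *
track(.86)
E
```

```text
clock: 9.35
eef_pos: [0.489, -0.0259, 0.0979]
tool_rot: [0.707, 0.707, -0.0, -0.0]
ft_force: [0.3, 0.3, 0.7]
grip_width: 0.085
grasp_force: 0.0
clk 9.35 tcp [ 0.489  -0.0259  0.0979] phi 4.049 r 0.1179 w 0.085 F [0.3 0.3 0.7]
[(9.35, 0.89, np.float64(0.4841), np.float64(-0.0208), np.float64(265.0), np.float64(303.0))]
knob phi 3.99 r 0.117 off [-0.0049  0.0051]
now 9.45
4.146 [ 9.2 -6.7]
4.216 [ 16.4 -10.9]
4.286 [ 23.7 -14.5]
4.355 [ 31.3 -17.6]
4.424 [ 38.9 -20.2]
4.491 [ 46.7 -22.2]
4.559 [ 54.5 -23.7]
4.626 [ 62.3 -24.7]
4.692 [ 70.1 -25.1]
4.758 [ 77.9 -25. ]
```

```bash
python3 -m creep '[0.009,-0.0066,0,0,0.085, 0.016,-0.0107,0,0,0.085, 0.0233,-0.0143,0,0,0.085, 0.0307,-0.0174,0,0,0.085, 0.0382,-0.020,0,0,0.085, 0.0457,-0.022,0,0,0.085, 0.0532,-0.0235,0,0,0.085, 0.061,-0.0245,0,0,0.085, 0.0685,-0.025,0,0,0.085, 0.079,-0.025,0,0,0.085]'
python3 - <<'E'
from h import *
track(.765)
E
```

```text
clock: 10.28
eef_pos: [0.568, -0.0504, 0.0979]
tool_rot: [0.707, 0.707, -0.0, -0.0]
ft_force: [0.2, -0.5, 0.3]
grip_width: 0.0851
grasp_force: 0.0
clk 10.2833 tcp [ 0.568  -0.0504  0.0979] phi 4.768 r 0.1176 w 0.085 F [ 0.2 -0.5  0.3]
[(10.283, 0.7, np.float64(0.564), np.float64(-0.0506), np.float64(268.0), np.float64(314.0))]
knob phi 4.734 r 0.1176 off [-0.004  -0.0002]
now 10.3833
4.873 [12.3  0.9]
4.935 [19.5  2.3]
4.996 [26.6  4.1]
5.058 [33.4  6.4]
5.118 [40.1  9. ]
5.178 [46.5 12. ]
5.238 [52.7 15.3]
5.297 [58.6 19. ]
5.355 [64.2 22.9]
5.413 [69.5 27.2]
```

```bash
python3 -m creep '[0.0123,0.0009,0,0,0.085, 0.0195,0.0023,0,0,0.085, 0.0266,0.004,0,0,0.085, 0.0334,0.0064,0,0,0.085, 0.040,0.009,0,0,0.085, 0.0465,0.012,0,0,0.085, 0.0527,0.0153,0,0,0.085, 0.0586,0.019,0,0,0.085, 0.064,0.023,0,0,0.085, 0.0725,0.030,0,0,0.085]'
python3 - <<'E'
from h import *
track(.685)
E
```

```text
clock: 11.22
eef_pos: [0.6402, -0.0203, 0.0979]
tool_rot: [0.707, 0.707, -0.0, -0.0]
ft_force: [-0.4, -0.4, 0.4]
grip_width: 0.0852
grasp_force: 0.0
clk 11.2167 tcp [ 0.6402 -0.0203  0.0979] phi 5.446 r 0.1176 w 0.085 F [-0.4 -0.4  0.4]
[(11.217, 0.86, np.float64(0.6365), np.float64(-0.0235), np.float64(269.0), np.float64(320.0))]
knob phi 5.404 r 0.1175 off [-0.0037 -0.0032]
now 11.3167
5.529 [7.2 6.5]
5.584 [11.6 11.4]
5.639 [15.6 16.5]
5.694 [19.4 21.7]
5.748 [22.7 27.1]
5.801 [25.8 32.6]
5.854 [28.6 38.2]
5.906 [31.  43.9]
5.958 [33.1 49.6]
6.009 [34.9 55.4]
```

```bash
python3 -m creep '[0.007,0.0065,0,0,0.085, 0.0115,0.0114,0,0,0.085, 0.0156,0.0165,0,0,0.085, 0.0194,0.0217,0,0,0.085, 0.0227,0.027,0,0,0.085, 0.0258,0.0325,0,0,0.085, 0.0286,0.038,0,0,0.085, 0.031,0.044,0,0,0.085, 0.033,0.0495,0,0,0.085, 0.0357,0.0585,0,0,0.085]'
python3 - <<'E'
from h import *
track(.615)
E
```

```text
clock: 12.15
eef_pos: [0.676, 0.0382, 0.098]
tool_rot: [0.707, 0.707, -0.0, 0.0]
ft_force: [0.1, -0.6, -0.4]
grip_width: 0.0848
grasp_force: 0.0
clk 12.15 tcp [0.676  0.0382 0.098 ] phi 6.037 r 0.118 w 0.085 F [ 0.1 -0.6 -0.4]
[(12.15, 0.59, np.float64(0.6757), np.float64(0.033), np.float64(277.0), np.float64(324.0))]
knob phi 5.994 r 0.1192 off [-0.0003 -0.0052]
now 12.25
6.105 [1.7 7.9]
6.155 [ 2.6 13.7]
6.204 [ 3.2 19.5]
6.253 [ 3.5 25.2]
6.301 [ 3.5 30.9]
6.348 [ 3.3 36.5]
6.395 [ 2.8 42. ]
6.442 [ 2.1 47.4]
6.488 [ 1.1 52.7]
6.533 [-0.1 57.9]
```

```bash
python3 -m creep '[0.0017,0.0079,0,0,0.085, 0.0026,0.0137,0,0,0.085, 0.0032,0.0195,0,0,0.085, 0.0035,0.025,0,0,0.085, 0.0035,0.031,0,0,0.085, 0.0033,0.0365,0,0,0.085, 0.0028,0.042,0,0,0.085, 0.002,0.0475,0,0,0.085, 0.001,0.0525,0,0,0.085, -0.0003,0.0605,0,0,0.085]'
python3 - <<'E'
from h import *
track(.545)
E
```

```text
clock: 13.08
eef_pos: [0.6755, 0.0987, 0.098]
tool_rot: [0.707, 0.707, -0.0, 0.0]
ft_force: [0.5, -0.7, -0.3]
grip_width: 0.0847
grasp_force: 0.0
clk 13.0833 tcp [0.6755 0.0987 0.098 ] phi 0.271 r 0.1183 w 0.085 F [ 0.5 -0.7 -0.3]
[(13.083, 0.64, np.float64(0.6777), np.float64(0.0939), np.float64(283.0), np.float64(323.0))]
knob phi 0.227 r 0.1193 off [ 0.0022 -0.0048]
now 13.1833
0.326 [-2.2  6.1]
0.37 [-4. 11.]
0.413 [-6.  15.7]
0.456 [-8.1 20.3]
0.498 [-10.4  24.7]
0.54 [-12.8  29. ]
0.581 [-15.4  33.1]
0.622 [-18.1  37. ]
0.662 [-20.9  40.8]
0.701 [-23.9  44.4]
```

```bash
python3 -m creep '[-0.0015,0.006,0,0,0.07, -0.0033,0.011,0,0,0.055, -0.0053,0.0157,0,0,0.045, -0.0075,0.0203,0,0,0.038, -0.0098,0.0247,0,0,0.032, -0.0122,0.029,0,0,0.02, -0.0148,0.0331,0,0,0.02, -0.0175,0.037,0,0,0.02, -0.0203,0.0408,0,0,0.02, -0.0233,0.0444,0,0,0.02]'
python3 - <<'E'
from h import *
o=bot.get_obs();e=o["eef_pos"][:2]-C;pe=np.arctan2(e[1],e[0]);print(o["clock"],pe,np.hypot(*e),o["ft_force"])
t=np.arange(1,11)/12
arc(pe,np.where(t<.8,.46*t-.2875*t**2,.184))
E
```

```text
clock: 14.02
eef_pos: [0.6525, 0.1437, 0.0983]
tool_rot: [0.707, 0.707, 0.001, 0.0]
ft_force: [1.6, 1.7, 1.5]
grip_width: 0.0289
grasp_force: 59.2
14.0167 0.7005738476441452 0.11899391411594058 [1.64012443 1.69157864 1.4811327 ]
0.737 [-2.8  3.2]
0.769 [-5.4  6. ]
0.798 [-7.8  8.4]
0.822 [-9.9 10.4]
0.842 [-11.7  12. ]
0.859 [-13.1  13.3]
0.871 [-14.2  14.2]
0.879 [-15.   14.8]
0.884 [-15.4  15.2]
0.885 [-15.4  15.2]
```

Caught with small forces. Next I'll ease it to a standstill and hold.

```bash
python3 -m creep '[-0.0028,0.0032,0,0,0.02, -0.0054,0.006,0,0,0.02, -0.0078,0.0084,0,0,0.02, -0.010,0.0104,0,0,0.02, -0.0117,0.012,0,0,0.02, -0.013,0.0133,0,0,0.02, -0.0142,0.0142,0,0,0.02, -0.015,0.0148,0,0,0.02, -0.0154,0.0152,0,0,0.02, -0.0154,0.0152,0,0,0.02]'
python3 -m creep '[0,0,0,0,0.02,0,0,0,0,0.02,0,0,0,0,0.02,0,0,0,0,0.02,0,0,0,0,0.02,0,0,0,0,0.02]'
```

```text
clock: 14.85
eef_pos: [0.6373, 0.1586, 0.0983]
tool_rot: [0.707, 0.707, 0.001, 0.0]
ft_force: [3.7, 3.8, 2.1]
grip_width: 0.0288
grasp_force: 59.3
clock: 15.35
eef_pos: [0.6375, 0.1584, 0.0983]
tool_rot: [0.707, 0.707, 0.001, 0.0]
ft_force: [3.7, 4.1, 1.7]
grip_width: 0.0282
grasp_force: 59.3
```

```bash
python3 -m creep '[0.0005,0.0006,0,0,0.02,0.0005,0.0006,0,0,0.02,0.0005,0.0006,0,0,0.02,0.0005,0.0006,0,0,0.02]'
```

```text
clock: 15.68
eef_pos: [0.6375, 0.1586, 0.0983]
tool_rot: [0.707, 0.707, -0.0, 0.0]
ft_force: [1.8, 2.5, 4.3]
grip_width: 0.0287
grasp_force: 59.5
```

```bash
python3 -m creep '[0.0005,0.0006,0,0,0.02,0.0005,0.0006,0,0,0.02,0.0005,0.0006,0,0,0.02,0.0005,0.0006,0,0,0.03,0.0005,0.0006,0,0,0.034,0.0005,0.0006,0,0,0.04,0.0005,0.0006,0,0,0.06,0.0005,0.0006,0,0,0.085,0.0005,0.0006,0,0,0.085,0.0005,0.0006,0,0,0.085]'
python3 - <<'E'
from h import *
for i in range(3): print([tuple(map(float,k)) for k in wknob(2)])
E
```

```text
clock: 16.52
eef_pos: [0.6377, 0.1593, 0.0977]
tool_rot: [0.707, 0.707, -0.0, -0.0]
ft_force: [0.5, -0.4, 0.3]
grip_width: 0.0846
grasp_force: 0.0
[(16.517, 0.61, 0.6345, 0.1614, 270.0, 310.0), (16.617, 0.81, 0.6335, 0.1619, 267.0, 309.0)]
[(16.717, 0.93, 0.6331, 0.1624, 266.0, 308.0), (16.817, 0.65, 0.6333, 0.1634, 266.0, 305.0)]
[(17.017, 0.88, 0.633, 0.1632, 265.0, 306.0)]
```

```bash
python3 -m creep '[0,0,0,0,0.085,0,0,0,0,0.085,0,0,0,0,0.085,0,0,0,0,0.085,0,0,0,0,0.085,0,0,0,0,0.085,0,0,0.02,0,0.085,0,0,0.04,0,0.085,0,0,0.07,0,0.085,0,0,0.1,0,0.085]'
python3 -m creep '[0,0,0.03,0,0.085,0,0,0.05,0,0.085,0,0,0.05,0,0.085,0,0,0.05,0,0.085,0,0,0.05,0,0.085,0,0,0.05,0,0.085]'
python3 - <<'E'
from h import *
for i in range(3): print([tuple(map(float,k)) for k in wknob(2,show="pics/w9.png")])
c=bot.camera("scene");cv2.imwrite("pics/s9.png",c["pixels"][...,::-1])
E
```

```text
clock: 17.95
eef_pos: [0.6372, 0.1592, 0.1981]
tool_rot: [0.707, 0.707, -0.001, -0.001]
ft_force: [0.6, -1.0, 0.3]
grip_width: 0.0849
grasp_force: 0.0
clock: 18.45
eef_pos: [0.6371, 0.1592, 0.246]
tool_rot: [0.707, 0.707, -0.002, -0.001]
ft_force: [-0.6, 0.4, -0.9]
grip_width: 0.0849
grasp_force: 0.0
[(18.45, 0.94, 0.6322, 0.1618, 273.0, 199.0), (18.55, 0.77, 0.6319, 0.1632, 273.0, 197.0)]
[(18.65, 0.81, 0.6276, 0.1629, 267.0, 198.0), (18.75, 0.93, 0.6307, 0.1642, 270.0, 196.0)]
[(18.85, 0.86, 0.6293, 0.1627, 269.0, 198.0), (18.95, 0.63, 0.6294, 0.1624, 268.0, 198.0)]
```

View pics/s9.png

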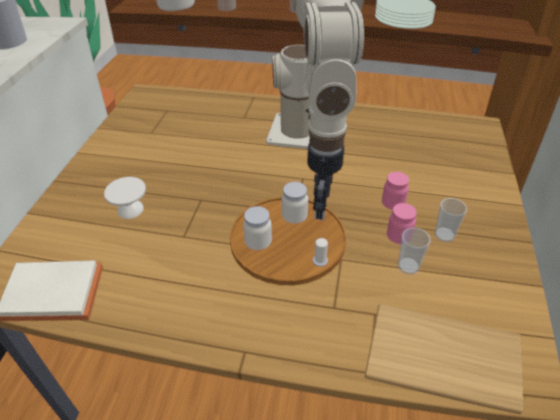

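Both jars stand upright on the tray at (257,230) and (294,203). The knob is free at (320,252) and the bystanders haven't moved. I'll wait a little, confirm it is still, then hand in.

```bash
python3 -m creep '[0,0,0,0,0.085,0,0,0,0,0.085,0,0,0,0,0.085,0,0,0,0,0.085,0,0,0,0,0.085,0,0,0,0,0.085,0,0,0,0,0.085,0,0,0,0,0.085,0,0,0,0,0.085,0,0,0,0,0.085]'
python3 - <<'E'
from h import *
a=np.array([k[2:4] for k in wknob(5)]);print(a.mean(0),a.std(0))
A=bot.camera("wrist")["pixels"].astype(float)
for i in range(9): bot.camera("top")
B=bot.camera("wrist")["pixels"].astype(float)
d=abs(A-B).max(2);print(d.mean(),(d>25).sum(),bot.get_obs()["clock"])
E
```

```text
clock: 19.93
eef_pos: [0.6379, 0.1594, 0.248]
tool_rot: [0.707, 0.707, -0.0, 0.0]
ft_force: [-0.2, 1.1, -0.8]
grip_width: 0.0852
grasp_force: 0.0
[0.63062 0.16218] [0.00134373 0.00100678]
0.6737159863945579 0 20.9833
```

The pictures show no movement, so it is at rest.

```bash
python3 -c "
from workcell import bot
print(bot.job_done())"
```

```text
the job is handed in; nothing more can be done
None
```

I spun the turntable to about 1.1 rad/s, followed the knob with open fingers for over 6 s while it coasted, then caught it, stopped it gently and let go. Both jars are standing and nothing else moved; the job is handed in at about 21 s, but it returned no verdict.

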